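# Start and run home the clamp nut of a sloping work stand

## Robot

A 6-joint arm with a two-finger parallel gripper is mounted at the origin on a cart in front of the work surface, level with it; the furniture and walls round the work are solid. World frame = base frame: x ahead of the robot, y to its left, z up, the work surface at z = 0. Lengths are in mm, angles in degrees, forces in N, time in s.
With the tool pointing down it reaches from about 375 to 825 mm from the base axis. Payload 5.5 kg.
Tool frame: the origin (TCP) lies on the centre line of the jaws, within the pads' length; the fingertips stand 19 mm ahead of it and the grasp point (between the pads) is the TCP; z points along the fingers, y is the direction in which the jaws open and shut (so a half turn about z gives the same grasp; the last joint's range is limited). The gripper opens to 85 mm and grips with 20 to 120 N. Pads are 22 mm wide; open, the fingers measure 114 mm over their backs; the gripper's body (76 mm by 85 mm) begins 54 mm behind the grasp point. The pads swing forward as they close: fully open they stand 13 mm farther back than shut.
Start: joints at [-76.891, 17.962, -2.699, 69.339, 0, 90], TCP at [136.082, -584.36, 250.299] pointing down, gripper open.
Joint ranges: [-152.73, 152.73], [-39.44, 99.34], [-58.76, 71.6], [-118.89, 123.64], [-81.53, 83.1], [-180, 180]. Speed limits (degrees/s): [136.94, 136.94, 172.46, 180, 180, 180].

## Interface

Orientations are given as [roll, pitch, yaw] about the fixed x, y, z axes, in that order (R = Rz(yaw) Ry(pitch) Rx(roll)).
In Python, from cell import robot gives the robot as it stands. The module is installed in compiled form; this text tells all that it offers.
- The arm moves only by the shell command python3 -m jog 'ROWS'. ROWS is JSON, one flat list of numbers, 5 for each row, row after row: the closure, from -1 (fully open) to 1 (shut), then the shift along the world's x, y, z in units of 40 mm (1.0 is 40 mm), then the turn about the world's z in rad. In form: [gripper, x, y, z, twist, gripper, x, y, z, twist, ...]. A call has 1 to 5 rows; each row is the pose to reach, as a shift and turn from the pose measured when the call began; what a row does not reach only later rows make up. A row lasts 1/8 s, in which the tool goes at most 62.5 mm and 10.7 degrees, less where a joint would pass 70% of its speed; a pose out of reach is approached as far as the arm can. A call with a gripper value outside its range is refused whole. The fingers move at their own pace and stop on an object; the grip force is fixed at half the most. Time passes only in rows, so rows that repeat a pose let the fingers close. It gives the time, the measured TCP pose, the force and the opening at its end, in the units of the state.
- robot.get_obs(): the state, without advancing time (a new reading comes with each control period).
- robot.read_camera(name): name is "scene" or "top"; returns a dict with "image" (420x560x3 uint8, red, green, blue), "range_z" (420x560 float32, mm along the optical axis (not along the pixel's ray), 0 where there is no reading), "fx", "fy", "cx", "cy" (pixels), "rvec" (rotation vector, rad) and "tvec" (3), from world to camera coordinates, as OpenCV has them. Camera axes: x right, y down, z forward; pixel columns grow to the right and rows downward; lengths in mm; the calibration is good to about 2 mm. A picture is of the moment at which its call begins.
- robot.finish_job(): hands the job in, once; it reports no verdict.
The state is a dict: "clock": time; "q": joint angles; "joint_vel": joint speeds; "tau": joint torques, N m; "tcp_pos": TCP position; "ee_rot": TCP orientation; "ft_force": force on the tool from outside, world axes, zero at the start; "torque": the same for the moment, N m; "finger_gap": opening from 0.0 (shut) to 1.0 (fully open).
Only numpy, scipy, OpenCV 4.12 (cv2) and the standard library are available. Lean on these libraries where they do the work, as an engineer would, in place of code of your own. Each camera call takes 0.05 s, during which the arm holds its last target. There are 200 camera calls.

## Task

Put the big brass flange nut on the stud of the sloping work stand so that it clamps the strap which holds the painted study: set it on square, turn it back (anticlockwise) under light pressure until you feel its thread drop in, then screw it down clockwise until its flange lies flush on the steel washer, and let go. Leave the jar, the cup of brushes and the plum-coloured tin where they stand.

Things in the scene. Friction and masses are not known exactly. Their poses are not given: they have to be found in the camera images.
- nut: Loose brass flange nut, 58 mm high, about 0.3 kg, standing on its flange. Hexagon 52 mm across flats from 9 to 58 mm above the underside; round flange below, 78 mm wide, 9 mm thick. 26 mm bore right through. Origin: centre of the underside; z: its axis, towards the hexagon's top; x points at the middle of a flat (a flat every 60 degrees).
- nut_top (a point): Centre of the nut's upper opening, 58 mm above its underside. Inside is a steep right-hand three-start thread (30 mm a turn) that runs on three cross pins of the stud. A stop wall beside each entry gap makes the nut find the gap when turned anticlockwise (looking down on it); turned clockwise before it has dropped in, it usually jams against the wall.
- stud: Fixed steel washer, 72 mm wide, with the stud through it, on the sloping stand. Origin: centre of the washer's face, where the nut's underside must end; z: out along the stud, 30 degrees from vertical, leaning to the stand's low front; x up the slope. Washer face 21 mm above the board. Pins: 6 mm thick, 36 mm over the tips, 27 mm above the face; their angle differs each time and is not told by this frame.
- stud_tip (a point): Ball-shaped end of the dark steel stud (23 mm thick), 70 mm from the washer's face. Before the thread drops in, the nut's underside is stopped 16 to 25 mm from the face. Turned back 0 to 120 degrees under a few N it meets a stop, gaps over pins, and drops to about 4 mm from the face. From there 50 to 75 degrees clockwise brings it down on the washer, where it stops.
- stand: Wooden work stand, fixed to the bench, 300 mm wide, board 200 mm along the slope, rising 30 degrees away from its low front to about 135 mm. Origin: on the bench under the board's centre; x towards the high back, z up. The stud is 70 mm right of the middle seen from the low front; a painted panel lies on the left. Strap and washer do not move.
- jar_powder: Bystander: closed grey jar with dark lid, 84 mm wide, 132 mm high; origin at the centre of its underside.
- brush_cup: Bystander: white plastic cup of brushes, about 88 mm wide, 98 mm high, the brushes up to 182 mm; origin on its underside, about 10 mm from the cup's middle.
- tin_plum: Bystander: small open grey tin of plum-coloured wax, 58 mm wide, 50 mm high; origin at the centre of its underside.

How it is judged (in metres and radians):
On the way:
1. the nut's thread has dropped in on the stud (z of nut in the frame of stud between -0.003 and 0.009 m and x of nut in the frame of stud between -0.005 and 0.005 m and y of nut in the frame of stud between -0.005 and 0.005 m), for 0.1 s.
At the end, for the whole second after the job is handed in: The nut is screwed home on the stud: the centre of its underside is within 1.5 mm of the washer's face and 4 mm of the stud's axis, its axis within 0.05 rad of the stud's, at rest (z of nut in the frame of stud between -0.003 and 0.0015 m and x of nut in the frame of stud between -0.004 and 0.004 m and y of nut in the frame of stud between -0.004 and 0.004 m and angle between the z axis of nut and the z axis of stud, either way round below 0.05 rad and linear speed of nut below 0.01 m/s); the robot touches nothing.
It fails at once if the jar is shifted more than 3 cm (distance of jar_powder from where it was at the start of the episode above 0.03 m).
It fails at once if the brush cup is shifted more than 3 cm (distance of brush_cup from where it was at the start of the episode above 0.03 m).
It fails at once if the plum tin is shifted more than 3 cm (distance of tin_plum from where it was at the start of the episode above 0.03 m).
It also fails if it takes over 61 s, if anything falls off the work surface, if the arm or the gripper's body presses on something with over 40 N, if the wrist force passes 120 N, or if a joint passes its speed limit or range.

## Working session

There is one attempt and no reset: what is moved stays moved. The work goes in short steps, Python scripts to look and compute and a shell command to move; the robot and the scene stay as the last step left them, time stands still between calls to the robot, and variables do not carry over. Pictures are saved under pics/ and viewed, about 8 in all and at most 12, crops included, and the job is handed in when it is done.

```bash
mkdir -p pics; cat > h.py <<'E'
import numpy as np, cv2
from cell import robot
def cam(n):
    c=robot.read_camera(n); c['R']=cv2.Rodrigues(np.array(c['rvec'],float))[0]; c['t']=np.array(c['tvec'],float).ravel(); return c
def cloud(c):
    z=c['range_z'].astype(float); v,u=np.indices(z.shape)
    p=np.stack([(u-c['cx'])/c['fx']*z,(v-c['cy'])/c['fy']*z,z],-1)
    return (p-c['t'])@c['R']
def save(im,n): cv2.imwrite('pics/'+n,im[:,:,::-1])
E
python3 - <<'E'
from h import *
for n in('scene','top'):
    c=cam(n); save(c['image'],n+'0.png'); print(n,-c['R'].T@c['t'],c['R'][2],c['fx'])
    np.savez(n+'0.npz',P=cloud(c),im=c['image'])
print(robot.get_obs())
E
```

```text
scene [-135.11916495  654.49670181  838.53538485] [ 0.59816025 -0.50465441 -0.62251766] 421.7829467049043
top [ 344.81846541   54.99372139 1323.48842898] [ 0.15760137  0.00290845 -0.98749853] 427.3409546698401
{'clock': 0.1, 'q': array([-7.68901915e+01,  1.80005940e+01, -2.74841978e+00,  6.93403792e+01,
        4.09028294e-04,  9.00008448e+01]), 'joint_vel': array([-0.01905222, -0.03613667,  0.10290368, -0.16799499,  0.00051945,
       -0.03809567]), 'tau': array([ 2.88206120e-04, -5.40766418e+01,  3.40541911e+01,  1.10956578e-02,
        3.76680566e-05, -7.66505792e-08]), 'tcp_pos': array([ 135.98076163, -583.8798794 ,  249.51661601]), 'ee_rot': array([-1.79910607e+02, -4.07709668e-04,  1.31089630e+01]), 'ft_force': array([-0.47671602, -0.12483175,  0.31809345]), 'torque': array([-0.05511295, -0.00599168,  0.03342852]), 'finger_gap': 0.999809771613612}
```

View pics/scene0.png

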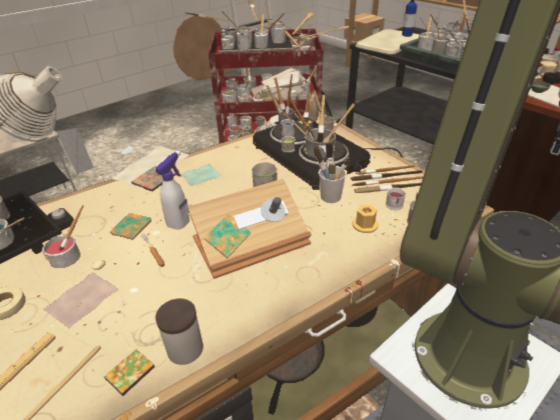

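View pics/top0.png

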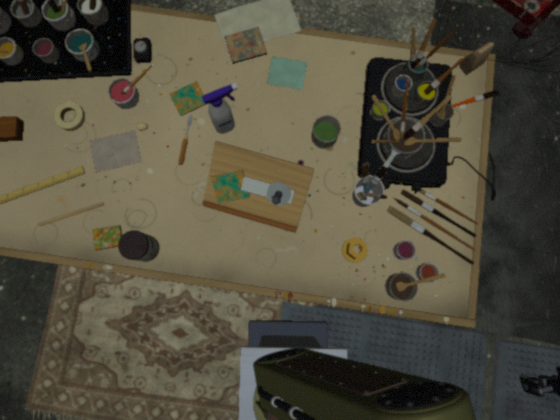

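```bash
python3 - <<'E'
from h import *
for n,bx,st in(('scene',(345,195,390,240),(180,180,320,275)),('top',(335,232,375,270),(200,140,318,232))):
    d=np.load(n+'0.npz'); P=d['P'];im=d['im']; hsv=cv2.cvtColor(im,cv2.COLOR_RGB2HSV)
    x0,y0,x1,y1=bx; p=P[y0:y1,x0:x1]; h=hsv[y0:y1,x0:x1]
    m=(h[...,1]>150)&(p[...,2]>3)&(p[...,2]<75)
    q=p[m]; print(n,'nut n',len(q),q.min(0),q.max(0),np.median(q,0))
    for a,b in((4,14),(50,65)):
        s=q[(q[:,2]>a)&(q[:,2]<b)]
        if len(s): print(a,len(s),s.min(0).round(1),s.max(0).round(1),s.mean(0).round(1))
    x0,y0,x1,y1=st; p=P[y0:y1,x0:x1].reshape(-1,3); h=hsv[y0:y1,x0:x1].reshape(-1,3)
    w=(p[:,2]>25)&(p[:,2]<140)&(h[:,1]>70)&(h[:,0]>8)&(h[:,0]<25)
    q=p[w]
    for it in range(8):
        A=np.c_[q[:,:2],np.ones(len(q))]; k=np.linalg.lstsq(A,q[:,2],rcond=None)[0]; r=q[:,2]-A@k; q=q[abs(r)<max(2.5,1.5*np.std(r))]
    nn=np.array([-k[0],-k[1],1]);nn/=np.linalg.norm(nn); print('board',k,nn,np.degrees(np.arccos(nn[2])),np.degrees(np.arctan2(nn[1],nn[0])),len(q),r.std())
    H=(p-np.array([0,0,k[2]]))@nn
    for a,b in((17,24),(30,60),(60,98)):
        s=p[(H>a)&(H<b)]; print('H',a,len(s),s.mean(0).round(1) if len(s) else'', s.min(0).round(1),s.max(0).round(1))
    for nm,bb in (('b',(x0,y0,x1,y1)),):
        pass
    np.savez(n+'_pl.npz',k=k,n=nn)
# crops
a=np.load('top0.npz')['im']; b=np.load('scene0.npz')['im']
f=lambda i,x,y,w,h:cv2.resize(i[y:y+h,x:x+w],(390,290),interpolation=cv2.INTER_CUBIC)
save(np.vstack([np.hstack([f(b,334,190,67,50),f(b,232,175,80,60)]),np.hstack([f(a,320,225,67,50),f(a,246,162,67,50)])]),'crop1.png')
E
```

```text
Traceback (most recent call last):
ValueError: zero-size array to reduction operation minimum which has no identity
```

```bash
python3 - <<'E'
from h import *
for n,u,v in(('scene',367,217),('top',354,250)):
    d=np.load(n+'0.npz'); print(d['P'][v-12:v+13:4,u-12:u+13:6].round(0).tolist()); print(cv2.cvtColor(d['im'],cv2.COLOR_RGB2HSV)[v-12:v+13:4,u-12:u+13:6].tolist())
a=np.load('top0.npz')['im']; b=np.load('scene0.npz')['im']
f=lambda i,x,y,w,h:cv2.resize(i[y:y+h,x:x+w],(390,290),interpolation=cv2.INTER_CUBIC)
save(np.vstack([np.hstack([f(b,334,190,67,50),f(b,232,175,80,60)]),np.hstack([f(a,320,225,67,50),f(a,246,162,67,50)])]),'crop1.png')
E
```

```text
[[[530.0, -234.0, -0.0], [474.0, -188.0, 56.0], [459.0, -199.0, 58.0], [491.0, -276.0, -0.0], [479.0, -293.0, -3.0]], [[517.0, -219.0, -1.0], [461.0, -173.0, 56.0], [454.0, -193.0, 49.0], [435.0, -196.0, 58.0], [464.0, -273.0, 0.0]], [[506.0, -207.0, -5.0], [447.0, -156.0, 58.0], [436.0, -170.0, 57.0], [423.0, -182.0, 58.0], [453.0, -260.0, -3.0]], [[484.0, -180.0, 7.0], [447.0, -159.0, 41.0], [429.0, -162.0, 50.0], [419.0, -179.0, 47.0], [440.0, -243.0, -2.0]], [[471.0, -164.0, 8.0], [443.0, -155.0, 30.0], [427.0, -163.0, 35.0], [416.0, -177.0, 34.0], [428.0, -227.0, -2.0]], [[459.0, -151.0, 7.0], [441.0, -156.0, 15.0], [425.0, -164.0, 20.0], [421.0, -188.0, 9.0], [414.0, -210.0, 1.0]], [[451.0, -142.0, 1.0], [435.0, -150.0, 6.0], [421.0, -160.0, 9.0], [410.0, -174.0, 8.0], [403.0, -196.0, -1.0]]]
[[[21, 74, 238], [21, 119, 241], [21, 126, 241], [21, 77, 238], [21, 75, 237]], [[21, 74, 239], [20, 139, 240], [17, 143, 157], [21, 138, 241], [21, 76, 236]], [[21, 77, 236], [19, 142, 224], [20, 139, 237], [21, 137, 240], [21, 74, 238]], [[19, 111, 233], [17, 139, 139], [17, 143, 160], [
[... 936 characters left out ...]
, 10.0], [419.0, -219.0, 3.0]], [[406.0, -145.0, -3.0], [406.0, -164.0, -2.0], [406.0, -180.0, 10.0], [407.0, -200.0, 0.0], [407.0, -218.0, 3.0]]]
[[[23, 73, 126], [22, 85, 129], [21, 150, 131], [21, 91, 118], [23, 67, 125]], [[22, 69, 125], [22, 173, 121], [22, 166, 132], [21, 169, 131], [22, 75, 123]], [[22, 103, 116], [21, 193, 74], [22, 99, 124], [21, 173, 90], [22, 144, 131]], [[20, 132, 122], [20, 174, 88], [22, 85, 129], [21, 149, 99], [21, 151, 130]], [[22, 86, 113], [21, 190, 78], [22, 165, 131], [21, 169, 131], [22, 125, 126]], [[21, 67, 126], [22, 170, 129], [21, 203, 83], [22, 169, 131], [23, 69, 125]], [[23, 69, 125], [22, 73, 126], [21, 118, 125], [22, 81, 123], [21, 71, 126]]]
```

View pics/crop1.png

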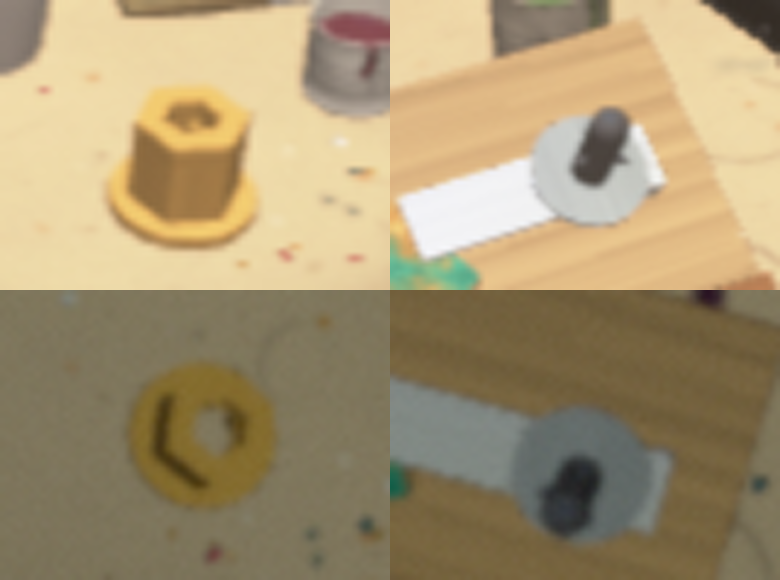

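```bash
cat > m.py <<'E'
from h import *
from scipy.optimize import least_squares
def hexfit(q,c0):
    best=None
    for a0 in range(0,60,10):
        def f(x):
            a=np.radians(x[2]+60*np.arange(6)); return ((q-x[:2])@np.stack([np.cos(a),np.sin(a)])).max(1)-26
        r=least_squares(f,[*c0,a0],loss='soft_l1',f_scale=2,diff_step=1e-3)
        if best is None or r.cost<best.cost: best=r
    return best.x,best.cost/len(q)
if __name__=='__main__':
    D={n:np.load(n+'0.npz') for n in('scene','top')}
    for n,d in D.items():
        P=d['P'];hs=cv2.cvtColor(d['im'],cv2.COLOR_RGB2HSV)
        near=np.hypot(P[...,0]-440,P[...,1]+181)<60
        m=near&(P[...,2]>14)&(P[...,2]<50)&(np.hypot(P[...,0]-440,P[...,1]+181)>20)
        print(n,m.sum(),hexfit(P[m][:,:2],[440,-181]))
        m=near&(hs[...,1]>(105 if n=='scene' else 125))
        # flange/hex silhouette: top view ellipse centre
        q=P[m&(P[...,2]>50)]; print(' top',len(q),((q.min(0)+q.max(0))/2).round(1),q.mean(0).round(1))
        q=P[m&(P[...,2]>4)&(P[...,2]<13)]; 
        f=lambda x:np.maximum(np.hypot(q[:,0]-x[0],q[:,1]-x[1])-39,0)+0*x[0]
        print(' flange',len(q),((q.min(0)+q.max(0))/2).round(1))
        # board
        w=(P[...,0]>350)&(P[...,0]<800)&(abs(P[...,1]-90)<250)&(P[...,2]>30)&(P[...,2]<135)&(hs[...,1]>70)&(hs[...,0]>5)&(hs[...,0]<25)
        bx=np.zeros_like(w); x0,y0,x1,y1=(190,180,310,250) if n=='scene' else (205,142,315,225); bx[y0:y1,x0:x1]=1
        q=P[w&bx]
        for it in range(10):
            A=np.c_[q[:,:2],np.ones(len(q))]; k=np.linalg.lstsq(A,q[:,2],rcond=None)[0]; r=q[:,2]-A@k; q=q[abs(r)<max(5,1.5*r.std())]
        nn=np.r_[-k[:2],1];nn/=np.linalg.norm(nn)
        print(' board',len(q),nn.round(3),'tilt',np.degrees(np.arccos(nn[2])),'dir',np.degrees(np.arctan2(nn[1],nn[0])),r.std())
        H=(P-[0,0,k[2]])@nn
        for lo,hi in((15,27),(50,75),(75,97)):
            s=P[bx&(H>lo)&(H<hi)]; print(' H',lo,len(s),np.median(s,0).round(1),((np.percentile(s,2,axis=0)+np.percentile(s,98,axis=0))/2).round(1), H[bx&(H>lo)&(H<hi)].mean())
E
python3 m.py
```

```text
scene 170 (array([ 445.30911015, -182.78473814,   20.64331913]), np.float64(1.5856608623404975))
 top 165 [ 445.9 -182.6   55.1] [ 444.4 -179.6   55.5]
 flange 150 [ 445.  -178.6    8.4]
 board 3576 [-0.481  0.127  0.868] tilt 29.812227217219046 dir 165.15891084948674 2.1376627965930535
 H 15 708 [608.6  86.1  93.6] [602.7 101.9  90.2] 19.023873618798117
 H 50 35 [574.7  68.9 130.2] [574.2  65.9 128.6] 61.52750248497385
 H 75 62 [565.   66.7 153.2] [567.6  63.8 149.8] 85.12797995720399
top 39 (array([ 444.77845468, -181.35232458,   22.27203133]), np.float64(0.7334347097257378))
 top 212 [ 443.7 -181.    57. ] [ 444.3 -181.1   57.8]
 flange 143 [ 444.4 -180.9    8.5]
 board 3796 [-0.476  0.127  0.87 ] tilt 29.516469992642193 dir 165.04973144991183 2.2613194271970016
 H 15 690 [608.7  82.2  98.4] [601.6 109.8  85. ] 19.25202662912091
 H 50 29 [583.9  55.8 136.3] [582.7  61.9 134.4] 59.42924319121478
 H 75 55 [567.9  63.6 157.3] [568.2  62.4 155.9] 86.57288451082381
```

```bash
python3 - <<'E'
from h import *
from scipy.optimize import least_squares
n=np.array([-.5*np.cos(np.radians(15)),.5*np.sin(np.radians(15)),np.cos(np.pi/6)])
ex=np.array([np.cos(np.radians(15))*.866,-np.sin(np.radians(15))*.866,.5]); ey=np.cross(n,ex)
for c,bx in(('scene',(250,190,295,228)),('top',(262,176,300,212))):
    d=np.load(c+'0.npz');P=d['P'];im=d['im'].astype(int);hs=cv2.cvtColor(d['im'],cv2.COLOR_RGB2HSV)
    x0,y0,x1,y1=bx; s=np.s_[y0:y1,x0:x1]; p=P[s].reshape(-1,3);h=hs[s].reshape(-1,3)
    k=np.load if 0 else None
    ok=p[:,2]<400; p=p[ok];h=h[ok]
    H=p@n; 
    # washer: grey, not strap
    g=(h[:,1]<60)
    print(c,'V hist grey',np.histogram(h[g,2],bins=10))
    H0=np.median(H[h[:,1]>90]); Hn=H-H0; print('board H0',H0)
    w=g&(Hn>12)&(Hn<30)&(h[:,2]<(210 if c=='scene' else 122))&(h[:,2]>(120 if c=='scene' else 70))
    a=p[w]@ex;b=p[w]@ey
    print('washer n',w.sum(),[ (np.percentile(v,1),np.percentile(v,99),np.percentile(v,[1,99]).mean().round(1)) for v in(a,b)], np.median(Hn[w]))
    t=(Hn>45)&(Hn<100)
    print('stud n',t.sum(),'ex',np.median(p[t]@ex),np.percentile(p[t]@ex,[3,97]),'ey',np.percentile(p[t]@ey,[3,97]),'Hmax',np.sort(Hn[t])[-5:])
print('n',n,ex,ey)
E
python3 -m jog '[-1,1.56,1.56,0,0, -1,3.0,3.5,0,-0.1, -1,4.2,4.8,0,-0.2, -1,5.2,6.0,0,-0.3, -1,6.2,7.4,0,-0.384]'
```

```text
scene V hist grey (array([ 65,  21,  27,   9,  12,  13,  35, 275,  25, 195]), array([ 74. ,  91.1, 108.2, 125.3, 142.4, 159.5, 176.6, 193.7, 210.8,
       227.9, 245. ]))
board H0 -218.33026204814536
washer n 325 [(np.float64(502.5270180902486), np.float64(568.8502466721111), np.float64(535.7)), (np.float64(177.63466569685596), np.float64(256.1884083056859), np.float64(216.9))] 20.88779503550691
stud n 109 ex 531.4663532340016 [524.91267052 544.63965255] ey [198.33733572 220.71621681] Hmax [91.05073251 91.58655255 91.86398879 91.92601727 93.22349215]
top V hist grey (array([ 21,  34,  31,  16,  11,  19, 186, 150,  40,  84]), array([ 32. ,  42.6,  53.2,  63.8,  74.4,  85. ,  95.6, 106.2, 116.8,
       127.4, 138. ]))
board H0 -216.4396189370683
washer n 357 [(np.float64(502.80682813479166), np.float64(570.5332816465437), np.float64(536.7)), (np.float64(167.10145616734857), np.float64(242.95926857224904), np.float64(205.0))] 20.942898782961407
stud n 88 ex 542.183266603824 [528.49786223 548.6802181 ] ey [197.30190011 220.11749972] Hmax [92.07807673 92.31410478 92.93778815 94.76974399 96.1888626 ]
n [-0.48296291  0.12940952  0.8660254 ] [ 0.83649177 -0.22413729  0.5       ] [0.25881335 0.96590458 0.        ]
clock: 0.72
tcp_pos: [339.2, -344.8, 249.3]
ee_rot: [-179.9, -0.0, -9.1]
ft_force: [0.7, 0.1, 0.4]
finger_gap: 0.999
```

```bash
python3 -m jog '[-1,1.1,1.7,0,0, -1,2.2,3.4,0,0, -1,2.64,4.08,-1.2,0, -1,2.64,4.08,-2.5,0, -1,2.64,4.08,-3.4,0]'
python3 -m jog '[-1,0,0,-0.8,0, -1,0,0,-1.2,0, -1,0,0,-1.6,0, -1,0,0,-1.85,0, -1,0,0,-1.85,0]'
```

```text
clock: 1.35
tcp_pos: [444.5, -179.7, 111.0]
ee_rot: [-179.9, 0.1, -8.9]
ft_force: [-0.8, 0.2, 0.8]
finger_gap: 0.999
clock: 1.98
tcp_pos: [443.8, -179.4, 36.4]
ee_rot: [-179.9, 0.2, -8.9]
ft_force: [-0.7, 0.1, 0.3]
finger_gap: 1.004
```

```bash
python3 -m jog '[-1,0.02,-0.05,0.04,0, -0.1,0.02,-0.05,0.04,0, 0.2,0.02,-0.05,0.04,0, 0.2,0.02,-0.05,0.04,0, 0.2,0.02,-0.05,0.04,0]'
python3 -m jog '[0.2,0,0,0,0, 0.2,0,0,0,0, 0.2,0,0,0,0, 0.2,0,0,0.3,0, 0.2,0,0,0.6,0]'
```

```text
clock: 2.6
tcp_pos: [445.2, -181.8, 38.7]
ee_rot: [-179.9, 0.1, -8.9]
ft_force: [-0.8, -1.1, 5.5]
finger_gap: 0.596
clock: 3.22
tcp_pos: [444.9, -181.7, 63.3]
ee_rot: [-179.9, 0.1, -8.9]
ft_force: [0.4, 0.6, -2.8]
finger_gap: 0.601
```

```bash
python3 -m jog '[0.2,0,0,1.4,0, 0.2,0,0,2.8,0, 0.2,0.2,0.4,4.2,0, 0.2,0.8,1.6,4.5,0, 0.2,1.4,2.8,4.5,-0.107]'
python3 -m jog '[0.2,0.6,1.2,0,0, 0.2,1.2,2.4,0,0, 0.2,1.7,3.34,0,0, 0.2,1.7,3.34,-0.3,0, 0.2,1.7,3.34,-0.5,0]'
python3 -c "
from h import *
for n in('scene','top'):
    c=cam(n);save(c['image'],n+'2.png');np.savez(n+'2.npz',P=cloud(c),im=c['image'])
a=cv2.imread('pics/scene2.png')[110:250,190:350];b=cv2.imread('pics/top2.png')[120:260,210:370]
cv2.imwrite('pics/c2.png',np.hstack([cv2.resize(i,(400,350),interpolation=cv2.INTER_CUBIC) for i in(a,b)]))"
```

```text
clock: 3.85
tcp_pos: [495.6, -98.5, 246.2]
ee_rot: [-178.2, -0.1, -12.3]
ft_force: [-0.3, -0.2, -3.5]
finger_gap: 0.606
clock: 4.47
tcp_pos: [552.7, -44.5, 228.2]
ee_rot: [-175.3, 0.1, -7.2]
ft_force: [-0.1, 0.2, -3.3]
finger_gap: 0.598
```

View pics/c2.png

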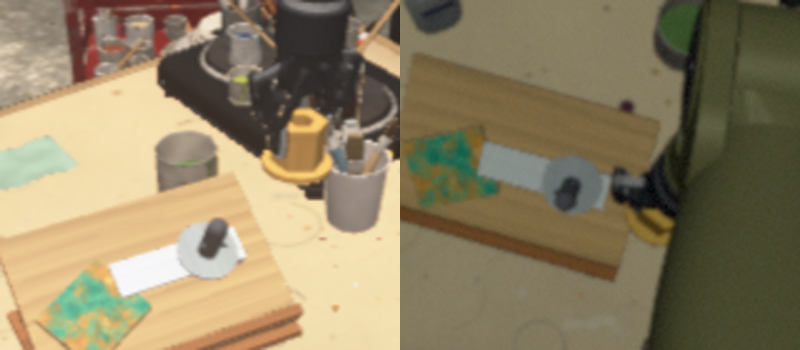

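```bash
python3 -c "
from h import *
o=robot.get_obs();print({k:np.round(v,1) for k,v in o.items()})"
```

```text
{'clock': np.float64(4.6), 'q': array([ -7.2,  13.7, -11.5,  65.1,   4.7, 179.9]), 'joint_vel': array([-0.2, -0.9,  0.7,  1.2, -0.2,  0. ]), 'tau': array([  0.3, -50.4,  35.2,  -0.4,   0.5,  -0. ]), 'tcp_pos': array([551.6, -44.4, 227.4]), 'ee_rot': array([-175.3,    0.2,   -7.2]), 'ft_force': array([-1.2,  0.9, -2.9]), 'torque': array([-0.1,  0.1,  0. ]), 'finger_gap': np.float64(0.6)}
```

```bash
python3 -m jog '[0.2,0,0,0.2,0.18, 0.2,0.1,0.7,0.2,0.36, 0.2,0.2,1.4,0.2,0.54, 0.2,0.3,2.1,0.2,0.72, 0.2,0.45,2.71,0.2,0.9]'
python3 -m jog '[0.2,0,0,0,0.18, 0.2,0,0,0,0.36, 0.2,0,0,0,0.54, 0.2,0,0,0,0.72, 0.2,0,0,0,0.9]'
python3 -m jog '[0.2,0,0,0,0.18, 0.2,0,0,0,0.36, 0.2,0,0,0,0.54, 0.2,0,0,0,0.72, 0.2,0,0,0,0.9]'
```

```text
clock: 5.2
tcp_pos: [569.3, 64.3, 235.4]
ee_rot: [-175.3, 0.3, 44.7]
ft_force: [-0.0, -1.1, -4.0]
finger_gap: 0.6
clock: 5.82
tcp_pos: [568.9, 63.8, 235.3]
ee_rot: [-175.3, 0.3, 96.5]
ft_force: [0.3, -0.4, -3.2]
finger_gap: 0.598
clock: 6.45
tcp_pos: [568.5, 63.4, 235.2]
ee_rot: [-175.3, 0.3, 148.4]
ft_force: [-0.8, 0.2, -3.4]
finger_gap: 0.6
```

```bash
python3 -m jog '[0.2,0.03,0.09,-0.1,0.18, 0.2,0.03,0.09,-0.2,0.36, 0.2,0.03,0.09,-0.4,0.43, 0.2,0.03,0.09,-0.7,0.43, 0.2,0.03,0.09,-0.85,0.43]'
python3 -c "
from h import *
for n in('scene','top'):
    c=cam(n);save(c['image'],n+'3.png');np.savez(n+'3.npz',P=cloud(c),im=c['image'])
a=cv2.imread('pics/scene3.png')[130:250,210:330];b=cv2.imread('pics/top3.png')[130:250,220:340]
cv2.imwrite('pics/c3.png',np.hstack([cv2.resize(i,(400,400),interpolation=cv2.INTER_CUBIC) for i in(a,b)]))"
```

```text
clock: 7.08
tcp_pos: [569.1, 66.6, 200.1]
ee_rot: [-175.2, 0.2, 173.0]
ft_force: [-0.9, -0.8, -3.4]
finger_gap: 0.598
```

View pics/c3.png

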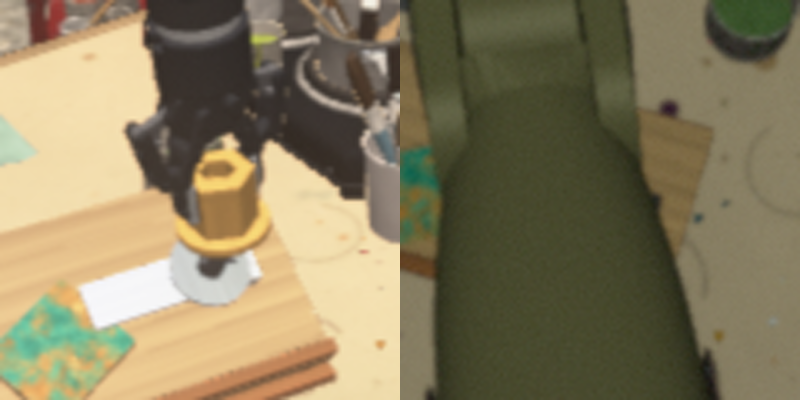

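```bash
python3 -c "
from m import *
d=np.load('scene3.npz');P=d['P'];hs=cv2.cvtColor(d['im'],cv2.COLOR_RGB2HSV)
m=(np.hypot(P[...,0]-569,P[...,1]-66)<60)&(hs[...,1]>105)&(hs[...,0]>12)&(hs[...,0]<26)&(P[...,2]>150)
for lo,hi in((155,175),(178,208),(210,235)):
    q=P[m&(P[...,2]>lo)&(P[...,2]<hi)];print(lo,len(q),((q.min(0)+q.max(0))/2).round(1),q.min(0).round(1),q.max(0).round(1))
q=P[m&(P[...,2]>178)&(P[...,2]<212)][:,:2];print(hexfit(q,[569,64]))
"
python3 -m jog '[0.2,0,0,-0.05,0, 0.2,0,0,-0.1,0, 0.2,0,0,-0.15,0, 0.2,0,0,-0.2,0, 0.2,0,0,-0.2,0]'
```

```text
155 214 [561.9  66.3 166. ] [528.   29.1 157.4] [595.8 103.4 174.7]
178 184 [561.8  73.5 193. ] [535.7  43.1 178.1] [588.  104.  207.9]
210 191 [563.6  70.5 222.1] [537.   41.1 210.2] [590.3  99.9 234. ]
(array([567.46697482,  67.30160407,  24.29920243]), np.float64(3.436657293438626))
clock: 7.8
tcp_pos: [569.0, 66.7, 192.0]
ee_rot: [-175.2, 0.1, 173.0]
ft_force: [0.1, -0.6, -3.0]
finger_gap: 0.6
```

```bash
python3 -m jog '[0.2,0,0,-0.04,0, 0.2,0,0,-0.08,0, 0.2,0,0,-0.1,0, 0.2,0,0,-0.1,0]'
python3 -m jog '[0.2,0,0,-0.03,0, 0.2,0,0,-0.06,0, 0.2,0,0,-0.08,0, 0.2,0,0,-0.08,0]'
```

```text
clock: 8.3
tcp_pos: [568.9, 66.7, 187.9]
ee_rot: [-175.2, 0.1, 173.0]
ft_force: [0.4, -0.1, -3.1]
finger_gap: 0.598
clock: 8.8
tcp_pos: [569.2, 66.7, 184.8]
ee_rot: [-175.2, 0.2, 173.0]
ft_force: [1.0, -0.8, -1.9]
finger_gap: 0.602
```

```bash
python3 -m jog '[0.2,0,0,-0.03,0, 0.2,0,0,-0.05,0, 0.2,0,0,-0.05,0]'
python3 -m jog '[0.2,0,0,-0.03,0, 0.2,0,0,-0.05,0, 0.2,0,0,-0.05,0]'
```

```text
clock: 9.18
tcp_pos: [569.6, 66.8, 183.0]
ee_rot: [-175.3, 0.2, 173.0]
ft_force: [0.8, 0.4, -1.8]
finger_gap: 0.596
clock: 9.55
tcp_pos: [570.2, 67.0, 181.3]
ee_rot: [-175.3, 0.3, 173.0]
ft_force: [2.9, 1.0, 0.5]
finger_gap: 0.601
```

```bash
python3 -m jog '[-0.22,0,0,0,0, -0.26,0,0,0,0, -0.3,0,0,0,0, -0.3,0,0,0,0, -0.3,0,0,0,0]'
python3 -c "
from h import *
c=cam('scene');save(c['image'],'scene4.png');np.savez('scene4.npz',P=cloud(c),im=c['image'])
cv2.imwrite('pics/c4.png',cv2.resize(cv2.imread('pics/scene4.png')[140:240,220:320],(500,500),interpolation=cv2.INTER_CUBIC))"
```

```text
clock: 10.18
tcp_pos: [570.1, 66.9, 181.3]
ee_rot: [-175.3, 0.3, 173.0]
ft_force: [0.2, -0.4, 0.0]
finger_gap: 0.652
```

View pics/c4.png

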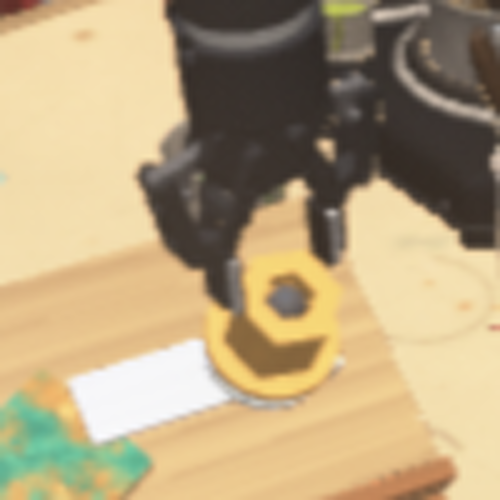

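```bash
cat > nz.py <<'E'
from m import *
n=np.array([-0.48296,0.12941,0.86603]);ex=np.array([.83652,-.22414,.5]);ey=np.array([.25882,.96593,0])
O=536.5*ex+209.2*ey-196.4*n
def nut(d):
    P=d['P'];hs=cv2.cvtColor(d['im'],cv2.COLOR_RGB2HSV)
    q=(P-O); a=np.stack([q@ex,q@ey,q@n],-1)
    m=(np.hypot(a[...,0],a[...,1])<42)&(hs[...,1]>105)&(hs[...,0]>12)&(hs[...,0]<26)&(a[...,2]>-3)&(a[...,2]<90)
    s=a[m]; r=np.hypot(s[:,0],s[:,1]); h=np.histogram(s[:,2],bins=np.arange(0,90,3))[0]
    fl=s[(r>33)]; zt=np.percentile(s[r<24,2],50) if (r<24).any() else 0
    side=s[(s[:,2]>np.median(fl[:,2])+6)&(s[:,2]<zt-6)]
    print('flange top z',np.median(fl[:,2]).round(1),len(fl),'top z',zt.round(1),(r<24).sum(),'-> z',(np.median(fl[:,2])-9).round(1),(zt-58).round(1))
    if len(side)>20:
        x,c=hexfit(side[:,:2],[0,0]); print('centre',x[:2].round(1),'flat angle in stud frame',(x[2]%60).round(1),'cost',round(c,2),len(side))
if __name__=='__main__':
    import sys
    if len(sys.argv)>1: nut(np.load(sys.argv[1]))
    else:
        c=cam('scene');nut(dict(P=cloud(c),im=c['image']))
E
python3 nz.py scene4.npz
```

```text
flange top z 23.9 111 top z 72.9 181 -> z 14.9 14.9
centre [-0.8 -0. ] flat angle in stud frame 51.1 cost 4.04 140
```

```bash
cat > nz2.py <<'E'
from nz import *
F=[cam('scene') for _ in range(4)]
im=np.mean([f['image'] for f in F],0).astype(np.uint8); z=np.stack([f['range_z'] for f in F]); z=np.median(z,0)
c=dict(F[0]);c['range_z']=z; d=dict(P=cloud(c),im=im); nut(d)
# pixel silhouette of top face: cast rays onto plane H=top
import sys
E
python3 nz2.py
python3 -m jog '[-0.3,0,0,0,0]'; python3 nz2.py
```

```text
flange top z 23.8 110 top z 73.1 182 -> z 14.8 15.1
centre [-0.7 -0.1] flat angle in stud frame 51.3 cost 3.43 133
clock: 10.55
tcp_pos: [570.1, 66.9, 181.3]
ee_rot: [-175.3, 0.3, 173.0]
ft_force: [0.1, 0.4, 0.1]
finger_gap: 0.648
flange top z 23.7 110 top z 73.0 180 -> z 14.7 15.0
centre [-0.6 -0. ] flat angle in stud frame 51.3 cost 3.67 136
```

```bash
cat > nz3.py <<'E'
from nz import *
def hexang(N=3,show=True):
    F=[cam('scene') for _ in range(N)]
    c=dict(F[0]);c['range_z']=np.median([f['range_z'] for f in F],0); P=cloud(c); hs=cv2.cvtColor(c['image'],cv2.COLOR_RGB2HSV)
    q=P-O; a=np.stack([q@ex,q@ey,q@n],-1); r=np.hypot(a[...,0],a[...,1])
    y=(hs[...,1]>105)&(hs[...,0]>12)&(hs[...,0]<26)&(r<45)&(a[...,2]>-3)
    zt=np.median(a[y&(r>15)&(r<24)&(a[...,2]>45)][:,2])
    # top face silhouette: rays of yellow pixels onto plane at zt, bright only
    K=np.array([[c['fx'],0,c['cx']],[0,c['fy'],c['cy']],[0,0,1]]); C=-c['R'].T@c['t']
    m=(y&(abs(a[...,2]-zt)<5)&(hs[...,2]>195)).astype(np.uint8)
    m=cv2.morphologyEx(m,cv2.MORPH_CLOSE,np.ones((3,3)))
    cs=max(cv2.findContours(m,cv2.RETR_EXTERNAL,cv2.CHAIN_APPROX_NONE)[0],key=cv2.contourArea)[:,0,:].astype(float)
    D=(np.c_[cs,np.ones(len(cs))]@np.linalg.inv(K).T)@c['R']
    X=C+D*(((O+zt*n-C)@n)/(D@n))[:,None]; u=np.stack([(X-O)@ex,(X-O)@ey],1)
    x,cost=hexfit(u*26/25,[0,0])
    s=a[y&(r>21)&(a[...,2]<zt-7)&(a[...,2]>zt-42)]
    x2,c2=hexfit(s[:,:2],[0,0])
    print('z',round(zt-58,1),'top outline',x[:2].round(1),(x[2]%60).round(1),round(cost,2),len(cs),'sides',x2[:2].round(1),(x2[2]%60).round(1),round(c2,2),len(s))
if __name__=='__main__': hexang()
E
python3 nz3.py
```

```text
z 15.4 top outline [-1.5 -0.3] 51.6 0.63 54 sides [-0.8 -0.6] 51.1 0.14 110
```

```bash
python3 -m jog '[-0.8,0,0,0,0.12, -0.8,-0.045,-0.065,0,0.24, -0.8,-0.045,-0.065,-0.3,0.24, -0.8,-0.045,-0.065,-0.6,0.24, -0.8,-0.045,-0.065,-0.76,0.24]'
python3 -m jog '[-0.3,0,0,0,0, -0.3,0,0,0,0, -0.3,0,0,0,0]'
python3 nz3.py
```

```text
clock: 11.52
tcp_pos: [567.6, 64.3, 149.3]
ee_rot: [-175.3, 0.2, -173.3]
ft_force: [0.4, -0.1, -0.9]
finger_gap: 0.899
clock: 11.9
tcp_pos: [567.5, 63.6, 149.2]
ee_rot: [-175.2, 0.1, -173.3]
ft_force: [-1.2, -4.3, -2.6]
finger_gap: 0.648
z 15.3 top outline [-0.8  1.3] 51.7 7.43 62 sides [-0.5  4.5] 53.8 1.62 59
```

```bash
python3 -m jog '[-0.3,0,-0.02,0.04,0.1, -0.3,0,-0.02,0.04,0.2, -0.3,0,-0.02,0.04,0.3, -0.3,0,-0.02,0.04,0.3]'
python3 nz3.py
```

```text
clock: 12.55
tcp_pos: [567.0, 60.3, 151.1]
ee_rot: [-174.9, 0.0, -156.2]
ft_force: [-0.7, -10.9, 0.3]
finger_gap: 0.649
z 15.5 top outline [ 2.6 -0.5] 3.3 7.31 49 sides [-0.9 -0.8] 9.5 1.22 71
```

```bash
python3 -m jog '[-0.38,0,0,0,0.1, -0.38,0,0,0,0.25, -0.38,0,0,0,0.4, -0.38,0,0,0,0.4]'
python3 nz3.py; python3 -c "
from h import *
print(robot.get_obs()['torque'])
c=cam('scene');save(c['image'],'scene5.png')
cv2.imwrite('pics/c5.png',cv2.resize(cv2.imread('pics/scene5.png')[140:240,220:320],(500,500),interpolation=cv2.INTER_CUBIC))"
```

```text
clock: 13.2
tcp_pos: [569.0, 60.3, 152.5]
ee_rot: [-174.8, 0.2, -133.4]
ft_force: [3.8, -2.8, 0.7]
finger_gap: 0.69
z 14.4 top outline [ 5.4 -1.7] 29.5 6.11 32 sides [-0.9 -2.1] 28.4 0.27 100
[-0.81063975 -0.93035509 -0.00771651]
```

View pics/c5.png

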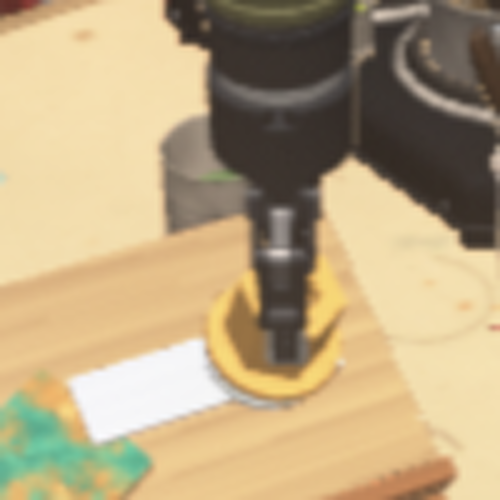

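```bash
python3 -m jog '[-0.9,0,0,0.2,0, -0.9,0,0,0.7,-0.1, -0.9,0,0,1.1,-0.28, -0.9,0,0.05,1.1,-0.46, -0.9,0,0.1,1.1,-0.64]'
python3 -m jog '[-0.9,0,0,0,-0.18, -0.9,0,0,0,-0.36, -0.9,0,0,0,-0.54, -0.9,0,0,-0.5,-0.54, -0.9,0,0,-0.8,-0.54]'
python3 -m jog '[-0.7,0,0,-0.3,0, -0.5,0,0,-0.3,0, -0.36,0,0,-0.3,0, -0.36,0,0,-0.3,0]'
```

```text
clock: 14.02
tcp_pos: [568.6, 65.3, 197.0]
ee_rot: [-174.9, 0.1, -170.5]
ft_force: [-0.8, -1.5, -0.7]
finger_gap: 0.949
clock: 14.65
tcp_pos: [567.9, 65.9, 164.3]
ee_rot: [-174.9, 0.0, 158.6]
ft_force: [-0.5, 0.4, -1.0]
finger_gap: 0.948
clock: 15.15
tcp_pos: [567.9, 65.9, 152.7]
ee_rot: [-174.9, 0.0, 158.6]
ft_force: [-1.8, -1.3, 0.3]
finger_gap: 0.677
```

```bash
python3 -m jog '[-0.34,0,-0.03,0,0.15, -0.34,0,-0.03,0,0.3, -0.34,0,-0.03,0,0.45, -0.34,0,-0.03,0,0.5]'
python3 nz3.py
python3 -m jog '[-0.34,0,-0.03,0,0.15, -0.34,0,-0.03,0,0.3, -0.34,0,-0.03,0,0.35]'
python3 nz3.py;python3 -c "
from h import *
print(robot.get_obs()['torque'])"
```

```text
clock: 15.65
tcp_pos: [567.4, 63.4, 153.5]
ee_rot: [-174.7, 0.0, -172.7]
ft_force: [-3.4, -6.9, 3.5]
finger_gap: 0.672
z 3.0 top outline [-0.2  1.2] 39.5 8.26 61 sides [-0.9 -1. ] 39.0 0.27 71
clock: 16.18
tcp_pos: [565.5, 58.3, 154.6]
ee_rot: [-174.4, -0.3, -152.9]
ft_force: [-10.9, -12.2, 11.6]
finger_gap: 0.67
z 2.5 top outline [ 1.3 -0.3] 54.0 6.51 37 sides [-0. -2.] 51.7 0.59 103
[-2.68790124  1.77561551 -1.39620419]
```

```bash
python3 -m jog '[-0.8,0,0,0,0, -0.8,0.09,0.06,-0.1,-0.1, -0.8,0.18,0.12,-0.25,-0.1, -0.34,0.18,0.12,-0.25,-0.1, -0.34,0.18,0.12,-0.25,-0.1]'
python3 nz3.py
python3 -m jog '[-0.34,0,0,0,-0.15, -0.34,0,0,0,-0.3, -0.34,0,0,0,-0.45, -0.34,0,0,0,-0.6]'
python3 nz3.py
```

```text
clock: 16.95
tcp_pos: [573.4, 61.9, 145.5]
ee_rot: [-174.2, -0.3, -158.7]
ft_force: [-0.2, -4.7, 3.9]
finger_gap: 0.691
z 2.0 top outline [-0.8  0.5] 35.6 7.05 54 sides [-0.7 -0.3] 37.7 0.63 54
clock: 17.6
tcp_pos: [573.4, 62.6, 145.9]
ee_rot: [-174.3, -0.2, 166.7]
ft_force: [0.8, -0.7, -0.8]
finger_gap: 0.678
z 1.7 top outline [-0.6  0.9] 16.9 0.52 55 sides [ 0.1 -1.6] 18.2 1.11 83
```

```bash
python3 -m jog '[-0.34,0,0,0,-0.15, -0.34,0,0,0,-0.3, -0.34,0,0,0,-0.45, -0.34,0,0,0,-0.5]'
python3 nz3.py;python3 -c "
from h import *
print(robot.get_obs()['torque'])"
```

```text
clock: 18.25
tcp_pos: [573.5, 63.3, 145.4]
ee_rot: [-174.4, -0.4, 138.5]
ft_force: [-0.2, 3.7, 2.2]
finger_gap: 0.673
z 0.6 top outline [-1.4  0.4] 9.2 0.53 55 sides [-0.9 -1.3] 8.2 0.28 114
[ 0.95251503 -0.1125815   0.08487957]
```

```bash
python3 -m jog '[-0.9,0,0,0.3,0, -0.9,0,0,0.7,0.1, -0.9,0,0,1.1,0.28, -0.9,0,0,1.1,0.46, -0.9,0,0,1.1,0.64]'
python3 -m jog '[-0.9,0,0,0,0.18, -0.9,0,0,0,0.36, -0.9,0,0,0,0.53, -0.9,0,0,-0.5,0.53, -0.9,0,0,-0.8,0.53]'
python3 -m jog '[-0.7,0,0,-0.3,0, -0.5,0,0,-0.3,0, -0.36,0,0,-0.3,0, -0.36,0,0,-0.3,0]'
python3 nz3.py
python3 -m jog '[-0.34,0,0,0,-0.15, -0.34,0,0,0,-0.3, -0.34,0,0,0,-0.45, -0.34,0,0,0,-0.5]'
python3 nz3.py;python3 -c "
from h import *
print(robot.get_obs()['torque'])"
```

```text
clock: 19.02
tcp_pos: [573.9, 62.9, 190.6]
ee_rot: [-174.3, -0.3, 175.7]
ft_force: [1.0, 0.6, -0.7]
finger_gap: 0.948
clock: 19.65
tcp_pos: [573.6, 62.5, 158.5]
ee_rot: [-174.3, -0.3, -153.9]
ft_force: [0.6, -0.2, 0.1]
finger_gap: 0.952
clock: 20.15
tcp_pos: [574.0, 62.2, 147.0]
ee_rot: [-174.2, -0.2, -153.9]
ft_force: [0.6, -2.5, -0.2]
finger_gap: 0.682
z -0.5 top outline [-1.   1.2] 11.6 7.3 52 sides [-1.2 -1.1] 5.0 0.18 70
clock: 20.8
tcp_pos: [574.2, 62.8, 147.1]
ee_rot: [-174.3, -0.2, 177.3]
ft_force: [-0.6, -1.0, 0.3]
finger_gap: 0.673
z -0.7 top outline [-1.9 -1.1] 52.5 1.4 52 sides [-1.  -0.7] 55.8 0.13 75
[ 0.17450944 -0.06648651 -0.00544271]
```

```bash
python3 -m jog '[-0.34,0,0,0,-0.15, -0.34,0,0,0,-0.3, -0.34,0,0,0,-0.4]'
python3 nz3.py
python3 -m jog '[-0.34,0,0,0,-0.1, -0.34,0,0,0,-0.2, -0.34,0,0,0,-0.25]'
python3 nz3.py;python3 -c "
from h import *
print(robot.get_obs()['torque'])"
```

```text
clock: 21.32
tcp_pos: [573.6, 63.5, 148.3]
ee_rot: [-174.4, -0.3, 154.7]
ft_force: [-7.9, 1.0, 13.9]
finger_gap: 0.67
z -0.0 top outline [-0.6  0.7] 43.6 0.39 54 sides [-0.1 -0.4] 45.3 1.15 92
clock: 21.85
tcp_pos: [569.7, 67.1, 149.0]
ee_rot: [-174.5, -1.0, 140.8]
ft_force: [-21.6, 11.8, 16.2]
finger_gap: 0.676
z -0.2 top outline [-0.2  0.5] 42.3 0.57 54 sides [ 0.1 -1.2] 42.2 0.18 100
[2.83589355 2.55720166 0.54306596]
```

```bash
python3 -m jog '[-0.9,0,0,0,0.05, -0.9,0,0,0.0,0.05, -0.9,0,0,0.5,0, -0.9,0,0,1.2,0, -0.9,0,0,2.0,0]'
python3 -m jog '[-1,-1,0,1,0, -1,-2,-1,2,0, -1,-3.2,-2,2,0, -1,-4.4,-3,2,0]'
python3 - <<'E'
from nz3 import *
hexang(6)
for n_ in('scene','top'):
    c=cam(n_);save(c['image'],n_+'6.png'); P=cloud(c); q=P-O;a=np.stack([q@ex,q@ey,q@n],-1);r=np.hypot(a[...,0],a[...,1]);hs=cv2.cvtColor(c['image'],cv2.COLOR_RGB2HSV)
    y=(hs[...,1]>105)&(hs[...,0]>12)&(hs[...,0]<26)
    for lo,hi,zz in((15,25,58),(31,38,9)):
        s=a[y&(r>lo)&(r<hi)&(abs(a[...,2]-zz)<8)]
        A=np.c_[s[:,:2],np.ones(len(s))];k=np.linalg.lstsq(A,s[:,2],rcond=None)[0];print(n_,zz,len(s),'z',(k[2]-zz).round(2),'slope',k[:2].round(3), 'mid',((s.min(0)+s.max(0))/2).round(1))
a=cv2.imread('pics/scene6.png')[140:240,220:320];b=cv2.imread('pics/top6.png')[140:240,232:332]
cv2.imwrite('pics/c6.png',np.hstack([cv2.resize(i,(400,400),interpolation=cv2.INTER_CUBIC) for i in(a,b)]))
E
```

```text
clock: 22.62
tcp_pos: [569.2, 67.0, 229.5]
ee_rot: [-174.5, -1.0, 140.7]
ft_force: [0.6, -0.0, 1.1]
finger_gap: 0.953
clock: 23.12
tcp_pos: [396.8, -50.4, 310.3]
ee_rot: [-174.5, -0.9, 140.7]
ft_force: [0.1, -0.7, 0.7]
finger_gap: 1.002
z -1.2 top outline [-0.5 -1.4] 40.2 0.38 55 sides [-0.4 -1.9] 41.7 0.08 105
scene 58 154 z -0.85 slope [0.001 0.007] mid [-0.2 -0.1 56.3]
scene 9 111 z -1.19 slope [-0.01  -0.008] mid [-0.5  1.   7.3]
top 58 153 z 0.71 slope [ 0.01  -0.006] mid [ 0.3 -0.2 58.8]
top 9 113 z 1.02 slope [-0.035 -0.005] mid [ 6.7 -1.6  8.6]
```

View pics/c6.png

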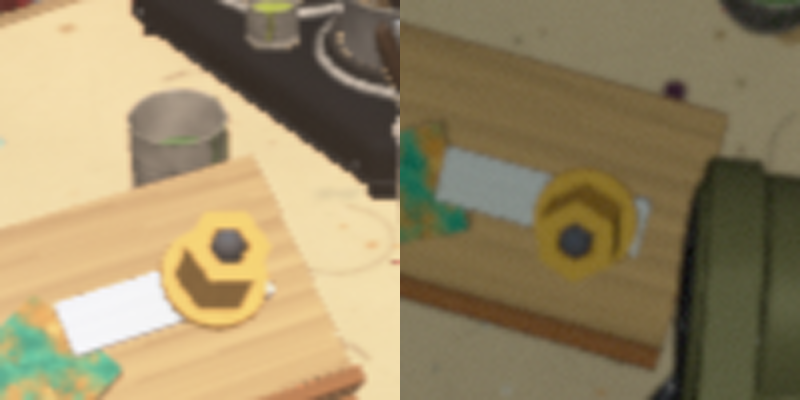

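```bash
python3 -c "
from cell import robot
print(robot.finish_job())"
```

```text
the job is handed in; nothing more can be done
None
```

The nut is screwed down on the stud, and I handed the job in at about 23.5 s. No verdict was reported.

**What I did:**
- I picked the nut up by its hexagon and set it over the stud's ball end, then loosened the fingers so it tipped into line and slid down onto the pins.
- I turned it back roughly 45 to 50° with the fingers closed loosely round it, like a spanner. The camera height fell from about 15 mm to 3 mm as the thread dropped in. I turned a little too far here, against the stop, with up to about 20 N on the wrist.
- I then screwed it about 55° clockwise in two strokes until it stopped turning, with about 27 N at the wrist. After that I opened the fingers and backed clear.

**Last checks:**
- **Height on the washer:** the two cameras disagreed, reading about −1.0 mm (scene) and +0.8 mm (top). Measured against each camera's own view of the board, both give about −0.1 mm, so the nut should be flush.
- **Centring:** the top of the nut is within about 0.5 mm of the stud's axis on most readings. The scene camera's hexagon fits gave up to about 2 mm off, and a partly hidden flange in the top view gave 6.7 mm, which I discounted.
- **Tilt:** the slope of the nut's top face is about 0.01 rad or less. The same flange view gave 0.035 rad, still under the limit.
- **Robot and bystanders:** the force reading was near zero once clear. I did not measure the jar, cup or tin again at the end. No force spike showed away from the nut, and I never moved the gripper down near them.

**One error on the way:** I ran the last joint to its limit while carrying the nut. That left the tool leaning about 5°, which I allowed for in the later moves.

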